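# Dress the show case from the drawer

### The arm

A 6-joint arm with a two-finger parallel gripper is mounted at the origin on the work surface. World frame = base frame: x ahead of the robot, y to its left, z up, the work surface at z = 0. Lengths are in m, angles in degrees, forces in N, time in s.
With the tool pointing down it reaches from about 0.325 to 0.85 m from the base axis. Payload 15.5 kg.
Tool frame: the origin (TCP) lies midway between the tips of the shut fingers; the grasp point (between the pads) lies 19 mm behind it; z points along the fingers, y is the line along which they close (so a half turn about z gives the same grasp; the last joint's range is limited). The gripper opens to 91 mm and grips with 3 to 60 N. Pads are 32 mm wide; open, the fingers measure 118 mm over their backs; the gripper's body (76 mm by 178 mm) begins 60 mm behind the grasp point.
Start: joints at [66.492, 28.281, 77.091, -0, 74.628, -5.472], TCP at [0.194, 0.594, 0.187] pointing down, gripper open.
Joint ranges: [-166.48, 166.48], [-47.26, 123.95], [12.59, 153.08], [-70.14, 250.14], [6.76, 159.57], [-176.63, 176.63]. Speed limits (degrees/s): [108.29, 108.29, 147.25, 172.46, 172.46, 172.46].

### API

Orientations are given as a 3x3 rotation matrix whose columns are the frame's x, y, z axes.
In Python, from bench import ctrl gives the robot as it stands. The module is installed in compiled form; this text tells all that it offers. Calls block until the motion is done:
- ctrl.goto(position, orientation): joint-space move of the TCP to a pose.
- ctrl.move_l(position, vel=0.15, ori=None, contact_N=None): straight line of the TCP; ori=None keeps the orientation; vel is the mean speed in m/s. With contact_N (N) it stops when the force on the tool has changed by that much, and returns True; else False.
- ctrl.movej(angles): joint-space move.
- ctrl.command_gripper(opening): opening from 0.0 (shut) to 1.0 (fully open); the grip force is fixed at half the most; returns when the fingers have stopped.
- ctrl.sleep(seconds).
- ctrl.ik(position, orientation): joint angles nearest the present ones, or None.
- ctrl.read_camera(name): name is "side" or "top"; returns the picture (384x512x3 uint8, blue, green, red); there is no depth.
- ctrl.camera_params(name): a dict with "fx", "fy", "cx", "cy" (pixels), "D" ([k1, k2, p1, p2, k3] as OpenCV has them; the pictures are not rectified), "pose" (4x4, takes a point from camera to world coordinates). Camera axes: x right, y up, looking along -z (the intrinsics and any distortion apply to the point x, -y, -z); pixel columns grow to the right and rows downward; lengths in m; the calibration is good to about 2 mm. A picture is of the moment at which its call begins. camera_params takes no time and is no camera call.
A pose or a line that the arm cannot do raises ctrl.MotionError and nothing moves.
- ctrl.sign_off(): hands the job in; it is judged then, once.
Readings, each from a call of its own:
- ctrl.current_t(): time.
- ctrl.current_q(): joint angles.
- ctrl.current_dq(): joint speeds.
- ctrl.current_effort(): joint torques, N m.
- ctrl.current_tool_pos(): TCP position.
- ctrl.current_eef_rot(): TCP orientation.
- ctrl.current_contact_force(): force on the tool from outside, world axes, zero at the start.
- ctrl.current_wrist_torque(): the same for the moment, N m.
- ctrl.current_grip_width(): opening from 0.0 (shut) to 1.0 (fully open).
- ctrl.current_grasp_force(): force on a finger pad.
Only numpy, scipy, OpenCV 4.12 (cv2) and the standard library are available. Lean on these libraries where they do the work, as an engineer would, in place of code of your own. Each camera call takes 0.05 s, during which the arm holds its last target. There are 200 camera calls.

### The job

Pull the drawer of the white unit out to its stop and lay every ceramic rosette in it flat on the grey display tray, leaving the roll of tape in the drawer. Then slide the loaded tray by its grip in under the glass until it is fully home against the back of the show case, with the rosettes still lying on it, and shut the drawer fully. Do not knock the glass or disturb the jar, carton, screwdriver or spirit level.

Things in the scene. Friction and masses are not known exactly. Their poses are not given: they have to be found in the camera images.
- unit: fixed low white drawer unit, 240 (x) x 342 (y) x 72 mm high, on the table. Origin: centre of its underside; its front face, at local x = -120 mm, looks along local -x. A 70 x 110 x 45 mm cardboard carton stands on the middle of its top
- drawer (a joint): the unit's only drawer; how far it is out in m: 0 shut, 0.17 at its stop; it slides along the unit's local -x, stays where it is left and takes about 1.5 N to move. It may start up to 8 mm ajar
- drawer_handle (a point): middle of the drawer's steel bar handle, a round bar 12 mm thick and 120 mm long along the unit's y, 50 mm above the table; its centre line stands 40 mm before the drawer's front panel (12 mm thick, top 68 mm above the table), held on two thin posts 52 mm either side of the middle. Moves with the drawer
- drawer_floor (a point): centre of the drawer's inner floor, 20 mm above the table; axes as the unit's. The inside is 170 mm (x) by 300 mm (y); the side and back walls are 6 mm thick and rise 35 mm above this floor, the front panel rises 48 mm above it. Moves with the drawer; with the drawer at its stop the whole inner floor is out in front of the unit
- showcase: fixed low show case of aluminium, open in front and without a floor, on the table: two side walls 12 mm thick and 80 mm high with 316 mm between them, from local x = -85 to +87 mm, and a back wall whose inner face is at local x = +75 mm. Origin: on the table, midway between the side walls; the open front looks along local -x. Two 30 mm high guides flare outwards from the side walls' front ends to local x = -126 mm. The tray is home when its origin reaches this origin
- glass_top: the show case's fixed clear glass roof, 142 x 340 x 6 mm, its underside 80 mm above the table; its front edge is at the show case's local x = -55 mm. Origin: same point and axes as the show case's
- tray: loose grey display tray, 150 (x) x 300 (y) mm, standing on the table in front of the show case, 0.4 kg; floor 6 mm thick, rim 4 mm thick rising 8 mm above the floor. Origin: centre of its underside; local +x points towards the show case, the grip is on the -x side
- tray_grip (a point): top middle of the tray's grip: an upright plate 10 mm thick (tray x), 60 mm wide (tray y) and 50 mm high above the table, on a flat neck, 140 mm from the tray's centre along its local -x; it stays 85 mm outside the glass when the tray is home
- rosette1: white glazed ceramic rosette, a round 52 mm disc 30 mm thick with ringed faces, the same either way up; its rim is a plain upright band 10 mm high at mid-thickness, chamfered above and below to 40 mm faces; about 80 g. Origin: centre of one face (the underside at the start), z axis through the disc to the other face. It starts lying flat in the drawer. The number of rosettes present differs from start to start (3 to 5)
- rosette2: white glazed ceramic rosette, a round 52 mm disc 30 mm thick with ringed faces, the same either way up; its rim is a plain upright band 10 mm high at mid-thickness, chamfered above and below to 40 mm faces; about 80 g. Origin: centre of one face (the underside at the start), z axis through the disc to the other face. It starts lying flat in the drawer. The number of rosettes present differs from start to start (3 to 5)
- rosette3: white glazed ceramic rosette, a round 52 mm disc 30 mm thick with ringed faces, the same either way up; its rim is a plain upright band 10 mm high at mid-thickness, chamfered above and below to 40 mm faces; about 80 g. Origin: centre of one face (the underside at the start), z axis through the disc to the other face. It starts lying flat in the drawer. The number of rosettes present differs from start to start (3 to 5)
- rosette4: white glazed ceramic rosette, a round 44 mm disc 30 mm thick with ringed faces, the same either way up; its rim is a plain upright band 10 mm high at mid-thickness, chamfered above and below to 32 mm faces; about 80 g. Origin: centre of one face (the underside at the start), z axis through the disc to the other face. It starts lying flat in the drawer. The number of rosettes present differs from start to start (3 to 5)
- rosette5: white glazed ceramic rosette, a round 44 mm disc 30 mm thick with ringed faces, the same either way up; its rim is a plain upright band 10 mm high at mid-thickness, chamfered above and below to 32 mm faces; about 80 g. Origin: centre of one face (the underside at the start), z axis through the disc to the other face. It starts lying flat in the drawer. The number of rosettes present differs from start to start (3 to 5)
- tape: roll of tape, a brown ring 50 mm outside, 32 mm inside, 20 mm high, lying in the drawer among the rosettes; it stays in the drawer. Origin: centre of its underside
- jar: small amber jar with a steel cap, 44 mm across, 60 mm high, between the two fixtures on the robot's side; leave alone. Origin: centre of its underside
- carton: cardboard carton, 70 x 110 x 45 mm, on top of the drawer unit; leave alone. Origin: centre of its underside
- driver: screwdriver lying on the table's left side; leave alone
- level: yellow spirit level, 220 x 22 x 45 mm, on its edge along the right side; leave alone

How it is judged (in metres and radians):
On the way, in this order (a step that is already met when the one before it is completed fails the run):
1. the drawer is pulled out to its stop (value of joint drawer above 0.163 m), for 0.2 s.
2. every rosette present lies flat on the tray, let go, while the tray is still out in front of the glass (x of rosette1 in the frame of tray between -0.075 and 0.075 m and y of rosette1 in the frame of tray between -0.15 and 0.15 m and ((angle between rosette1's own z axis and vertical below 0.12 rad and z of rosette1 in the frame of tray between 0.002 and 0.011 m) or (angle between rosette1's own z axis and vertical above 3.02 rad and z of rosette1 in the frame of tray between 0.032 and 0.041 m)) and contact force between each of rosette1, rosette2, rosette3, rosette4, rosette5 and the fingers below 0.3 N and x of rosette2 in the frame of tray between -0.075 and 0.075 m and y of rosette2 in the frame of tray between -0.15 and 0.15 m and ((angle between rosette2's own z axis and vertical below 0.12 rad and z of rosette2 in the frame of tray between 0.002 and 0.011 m) or (angle between rosette2's own z axis and vertical above 3.02 rad and z of rosette2 in the frame of tray between 0.032 and 0.041 m)) and x of rosette3 in the frame of tray between -0.075 and 0.075 m and y of rosette3 in the frame of tray between -0.15 and 0.15 m and ((angle between rosette3's own z axis and vertical below 0.12 rad and z of rosette3 in the frame of tray between 0.002 and 0.011 m) or (angle between rosette3's own z axis and vertical above 3.02 rad and z of rosette3 in the frame of tray between 0.032 and 0.041 m)) and x of rosette4 in the frame of tray between -0.075 and 0.075 m and y of rosette4 in the frame of tray between -0.15 and 0.15 m and ((angle between rosette4's own z axis and vertical below 0.12 rad and z of rosette4 in the frame of tray between 0.002 and 0.011 m) or (angle between rosette4's own z axis and vertical above 3.02 rad and z of rosette4 in the frame of tray between 0.032 and 0.041 m)) and x of rosette5 in the frame of tray between -0.075 and 0.075 m and y of rosette5 in the frame of tray between -0.15 and 0.15 m and ((angle between rosette5's own z axis and vertical below 0.12 rad and z of rosette5 in the frame of tray between 0.002 and 0.011 m) or (angle between rosette5's own z axis and vertical above 3.02 rad and z of rosette5 in the frame of tray between 0.032 and 0.041 m)) and x of tray in the frame of showcase below -0.08 m), for 0.2 s.
3. the loaded tray is home under the glass (x of rosette1 in the frame of tray between -0.075 and 0.075 m and y of rosette1 in the frame of tray between -0.15 and 0.15 m and ((angle between rosette1's own z axis and vertical below 0.12 rad and z of rosette1 in the frame of tray between 0.002 and 0.011 m) or (angle between rosette1's own z axis and vertical above 3.02 rad and z of rosette1 in the frame of tray between 0.032 and 0.041 m)) and contact force between each of rosette1, rosette2, rosette3, rosette4, rosette5 and the fingers below 0.3 N and x of rosette2 in the frame of tray between -0.075 and 0.075 m and y of rosette2 in the frame of tray between -0.15 and 0.15 m and ((angle between rosette2's own z axis and vertical below 0.12 rad and z of rosette2 in the frame of tray between 0.002 and 0.011 m) or (angle between rosette2's own z axis and vertical above 3.02 rad and z of rosette2 in the frame of tray between 0.032 and 0.041 m)) and x of rosette3 in the frame of tray between -0.075 and 0.075 m and y of rosette3 in the frame of tray between -0.15 and 0.15 m and ((angle between rosette3's own z axis and vertical below 0.12 rad and z of rosette3 in the frame of tray between 0.002 and 0.011 m) or (angle between rosette3's own z axis and vertical above 3.02 rad and z of rosette3 in the frame of tray between 0.032 and 0.041 m)) and x of rosette4 in the frame of tray between -0.075 and 0.075 m and y of rosette4 in the frame of tray between -0.15 and 0.15 m and ((angle between rosette4's own z axis and vertical below 0.12 rad and z of rosette4 in the frame of tray between 0.002 and 0.011 m) or (angle between rosette4's own z axis and vertical above 3.02 rad and z of rosette4 in the frame of tray between 0.032 and 0.041 m)) and x of rosette5 in the frame of tray between -0.075 and 0.075 m and y of rosette5 in the frame of tray between -0.15 and 0.15 m and ((angle between rosette5's own z axis and vertical below 0.12 rad and z of rosette5 in the frame of tray between 0.002 and 0.011 m) or (angle between rosette5's own z axis and vertical above 3.02 rad and z of rosette5 in the frame of tray between 0.032 and 0.041 m)) and x of tray in the frame of showcase above -0.01 m and y of tray in the frame of showcase between -0.012 and 0.012 m and angle between the x axis of tray and the x axis of showcase, either way round below 0.09 rad and height (world z) of tray below 0.006 m), for 0.2 s.
At the end, for the whole second after the job is handed in: Every rosette present lies flat (within 7 degrees, either face up) on the tray floor; the tray is within 10 mm of the show case back wall, square within 5 degrees; the drawer is shut to within 8 mm with the tape still in it; all let go (all of step 3 and linear speed of tray below 0.05 m/s and x of tape in the frame of drawer_floor between -0.1 and 0.1 m and y of tape in the frame of drawer_floor between -0.15 and 0.15 m and z of tape in the frame of drawer_floor between -0.005 and 0.03 m and value of joint drawer below 0.008 m); the robot touches nothing.
It fails at once if a bystander (jar, carton, screwdriver or level) is moved by more than 30 mm (distance of any of jar, carton, driver, level from where it was at the start of the episode above 0.03 m).
It fails at once if the glass roof is struck or pressed with more than 15 N (contact force between glass_top and anything else above 15 N).
Of rosette1, rosette2, rosette3, rosette4, rosette5 only 3 to 5 are there at a start; the rules pass over those that are not, and their reading is None.
At some moment in a run one of rosette1, rosette2, rosette3, rosette4, rosette5 may be knocked a few centimetres aside while the robot is not near it.
Once in a run the grip may slacken for a moment while it holds something.
It also fails if it takes over 210 s, if anything falls off the work surface, if the arm or the gripper's body presses on something with over 40 N, if the wrist force passes 120 N, or if a joint passes its speed limit or range.

## Working session

There is one attempt and no reset: what is moved stays moved. The work goes in short steps, each a Python script; the robot and the scene stay as the last script left them, time stands still between calls to the robot, and variables do not carry over. Pictures are saved under pics/ and viewed, at most 14 in all, crops included, and the job is handed in when it is done.

```bash
ls; mkdir -p pics; cat > h.py <<'E'
import numpy as np, cv2
from bench import ctrl
def cam(n):
    p=ctrl.camera_params(n); K=np.array([[p['fx'],0,p['cx']],[0,p['fy'],p['cy']],[0,0,1.]])
    return K,np.array(p['D'],float),np.array(p['pose'])
def ray(n,uv):
    K,D,T=cam(n); u=cv2.undistortPoints(np.array(uv,float).reshape(-1,1,2),K,D).reshape(-1,2)
    d=np.c_[u[:,0],-u[:,1],-np.ones(len(u))]@T[:3,:3].T
    return T[:3,3],d
def onplane(n,uv,z):
    o,d=ray(n,uv); return o+d*((z-o[2])/d[:,2])[:,None]
def proj(n,P):
    K,D,T=cam(n); p=(np.array(P,float).reshape(-1,3)-T[:3,3])@T[:3,:3]
    return cv2.projectPoints(p*[1,-1,-1],np.zeros(3),np.zeros(3),K,D)[0].reshape(-1,2)
def down(a): # tool y axis at angle a (rad) in xy, z down
    y=np.array([np.cos(a),np.sin(a),0]); z=np.array([0,0,-1.]); return np.c_[np.cross(y,z),y,z]
E
python3 - <<'E'
from h import *
for n in('top','side'):
    cv2.imwrite(f'pics/{n}0.png',ctrl.read_camera(n)); K,D,T=cam(n); print(n,K[0,0],K[:2,2],D,T.round(3).tolist())
print(ctrl.current_t(),ctrl.current_eef_rot())
E
```

```text
pics
top 371.2029329316939 [252.45914783 183.67059409] [0.0181158 0.        0.        0.        0.       ] [[-0.015, 0.997, -0.075, 0.472], [-1.0, -0.015, -0.001, 0.013], [-0.002, 0.075, 0.997, 1.281], [0.0, 0.0, 0.0, 1.0]]
side 355.5336216016421 [257.26397725 197.08796927] [-0.03220811  0.          0.          0.          0.        ] [[0.75, 0.471, -0.465, 0.001], [-0.661, 0.514, -0.546, -0.695], [-0.018, 0.717, 0.697, 0.96], [0.0, 0.0, 0.0, 1.0]]
0.1 [[-9.50856788e-01  3.09630699e-01 -4.45688218e-04]
 [ 3.09630995e-01  9.50856303e-01 -9.68636768e-04]
 [ 1.23865771e-04 -1.05903373e-03 -9.99999432e-01]]
```

View pics/top0.png

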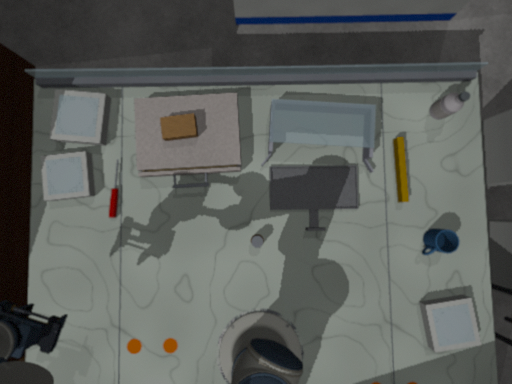

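View pics/side0.png

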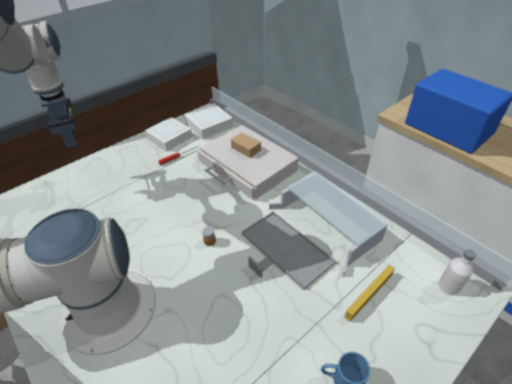

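Top view: the unit is about (135–241, 92–171) with its handle at (190,183). The tray is about (270–358, 165–210) with its grip at (315,229), the show case about (268–382, 98–165), and the jar at (257,240). An enlarged crop will give precise corners.

```bash
python3 - <<'E'
import cv2
i=cv2.imread('pics/top0.png')[82:252,122:388]
cv2.imwrite('pics/top0c.png',cv2.convertScaleAbs(cv2.resize(i,None,fx=3,fy=3,interpolation=cv2.INTER_CUBIC),alpha=1.5))
E
```

```text
(no output)
```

View pics/top0c.png

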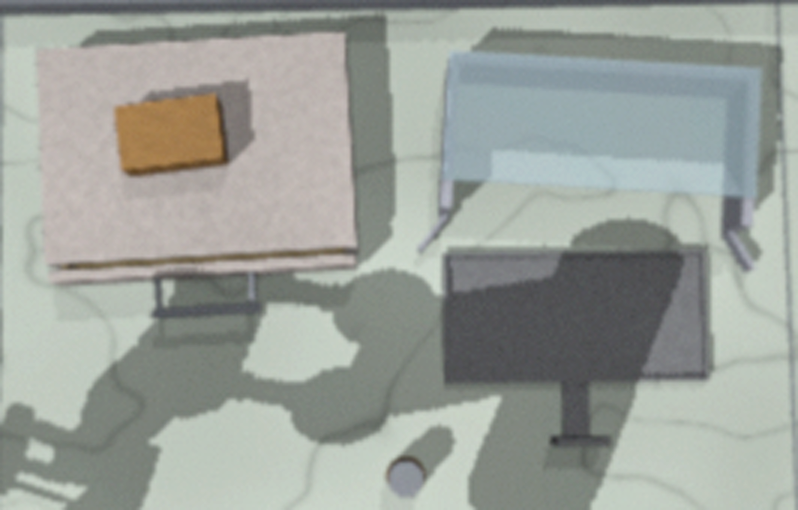

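The crop shows the unit top with corners at (38,46),(345,33),(355,250),(45,265) and the handle at (153,314)–(262,307). The tray is at (444,250),(709,246),(708,377),(445,382) and its grip at (551–610,440). The glass is at (452,53),(760,69),(757,197),(443,178).

```bash
python3 - <<'E'
from h import *
def P(c,z): 
    c=np.array(c,float); return onplane('top',(c+.5)/3-.5+[122,82],z)[:,:2]
def rep(n,Q):
    c=Q.mean(0); s=[np.linalg.norm(Q[i]-Q[(i+1)%len(Q)]).round(3) for i in range(len(Q))]; 
    a=[np.degrees(np.arctan2(*(Q[i]-Q[(i+1)%len(Q)])[::-1])).round(1) for i in range(len(Q))]
    print(n,c.round(4),s,a)
rep('unit',P([(38,46),(345,33),(355,250),(45,265)],.072))
rep('front',P([(55,283),(357,267)],.068))
rep('handle',P([(153,314),(262,307)],.052))
rep('glass',P([(452,53),(760,69),(757,197),(443,178)],.086))
rep('tray',P([(444,250),(709,246),(708,377),(445,382)],.014))
rep('grip',P([(551,440),(610,440)],.05))
rep('jar',P([(406,475)]*2,.06))
print(P([(429,240),(752,264)],.03))
# side-view checks of predicted points
E
```

```text
unit [0.74   0.2281] [np.float64(0.34), np.float64(0.242), np.float64(0.338), np.float64(0.244)] [np.float64(91.7), np.float64(1.9), np.float64(-88.1), np.float64(-177.8)]
front [0.5997 0.2179] [np.float64(0.33), np.float64(0.33)] [np.float64(92.2), np.float64(-87.8)]
handle [0.5619 0.2192] [np.float64(0.121), np.float64(0.121)] [np.float64(92.8), np.float64(-87.2)]
glass [ 0.7563 -0.2169] [np.float64(0.336), np.float64(0.141), np.float64(0.34), np.float64(0.139)] [np.float64(86.0), np.float64(-3.5), np.float64(-94.4), np.float64(174.9)]
tray [ 0.5551 -0.1947] [np.float64(0.303), np.float64(0.149), np.float64(0.298), np.float64(0.151)] [np.float64(90.0), np.float64(-2.5), np.float64(-89.7), np.float64(179.4)]
grip [ 0.4135 -0.1895] [np.float64(0.065), np.float64(0.065)] [np.float64(89.2), np.float64(-90.8)]
jar [0.3789 0.0026] [np.float64(0.0), np.float64(0.0)] [np.float64(0.0), np.float64(0.0)]
[[ 0.63974867 -0.02778102]
 [ 0.60689779 -0.39106635]]
```

```bash
cat >> h.py <<'E'
Q0=[66.492, 28.281, 77.091, -0, 74.628, -5.472]
E
python3 - <<'E'
from h import *
a=np.radians(2.2); R=down(a)
if ctrl.ik([.562,.221,.15],R) is None: print('noik')
ctrl.command_gripper(.36)
ctrl.goto([.561,.220,.15],R); print(ctrl.current_t(),ctrl.current_q())
print(ctrl.move_l([.561,.220,.032],.12,contact_N=8), ctrl.current_tool_pos())
ctrl.command_gripper(0); print('grip',ctrl.current_grip_width()*91,ctrl.current_grasp_force())
p=ctrl.current_tool_pos(); u=np.array([-np.cos(a),-np.sin(a),0])
h=ctrl.move_l(p+u*.185,.07,contact_N=20); q=ctrl.current_tool_pos()
print(h,p,q,np.linalg.norm(q-p),ctrl.current_grip_width()*91,ctrl.current_contact_force()); ctrl.sleep(.3)
ctrl.command_gripper(.36); ctrl.move_l(ctrl.current_tool_pos()+[0,0,.12],.2)
ctrl.movej(Q0)
for n in('top','side'): cv2.imwrite(f'pics/{n}1.png',ctrl.read_camera(n))
print(ctrl.current_t())
i=cv2.imread('pics/top1.png')[92:232,122:278]
cv2.imwrite('pics/top1c.png',cv2.convertScaleAbs(cv2.resize(i,None,fx=4,fy=4,interpolation=cv2.INTER_CUBIC),alpha=1.5))
E
```

```text
2.9917 [1.58210805e+01 2.85951227e+01 8.30118513e+01 1.09889881e-02
 6.83911507e+01 1.35280150e+01]
False [0.56146093 0.22017094 0.03267051]
grip 0.6478360330770887 0.0
False [0.56101567 0.21999692 0.03200303] [0.37636128 0.21292848 0.03199339] 0.184789632756758 0.4736281565314721 [ 0.4825396  -0.49846447 -0.06887096]
10.9333
```

View pics/top1c.png

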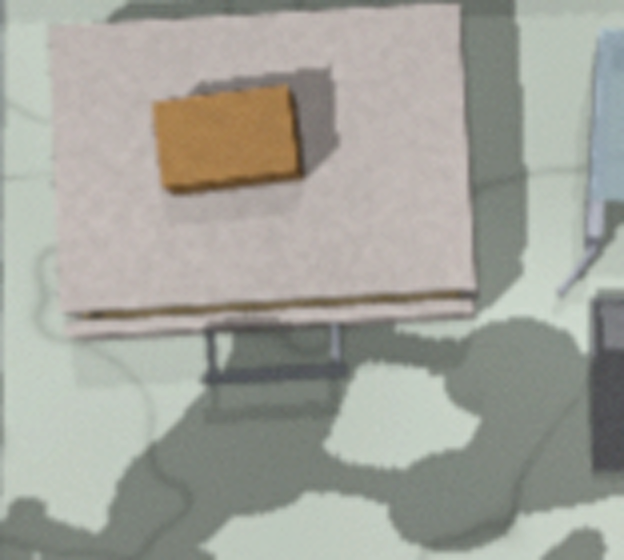

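The grip closed on nothing: the handle is unmoved, at crop px (205,378)–(345,370). I'll measure it in both views.

```bash
python3 - <<'E'
from h import *
c=(np.array([[205,378],[345,370],[275,374]])+.5)/4-.5+[122,92]
for z in (.05,.056): print(onplane('top',c,z).round(4))
s=proj('side',[[.561,.22,.05],[.561,.28,.05],[.561,.16,.05],[.62,.4,.072],[.62,.06,.072],[.4135,-.19,.05]]);print(s.round(1))
i=cv2.imread('pics/side1.png')[120:250,150:350]
i=cv2.convertScaleAbs(cv2.resize(i,None,fx=4,fy=4,interpolation=cv2.INTER_CUBIC),alpha=1.4)
for p in s: cv2.circle(i,tuple(int(v) for v in (p-[150,120]+.5)*4),3,(0,0,255),-1)
cv2.imwrite('pics/side1c.png',i)
E
```

```text
[[0.5598 0.2792 0.05  ]
 [0.5647 0.163  0.05  ]
 [0.5622 0.2211 0.05  ]]
[[0.5593 0.2779 0.056 ]
 [0.5642 0.1622 0.056 ]
 [0.5618 0.2201 0.056 ]]
[[214.4 176.3]
 [205.5 169.1]
 [223.7 183.8]
 [199.8 145.7]
 [252.3 185.5]
 [254.8 261.1]]
```

View pics/side1c.png

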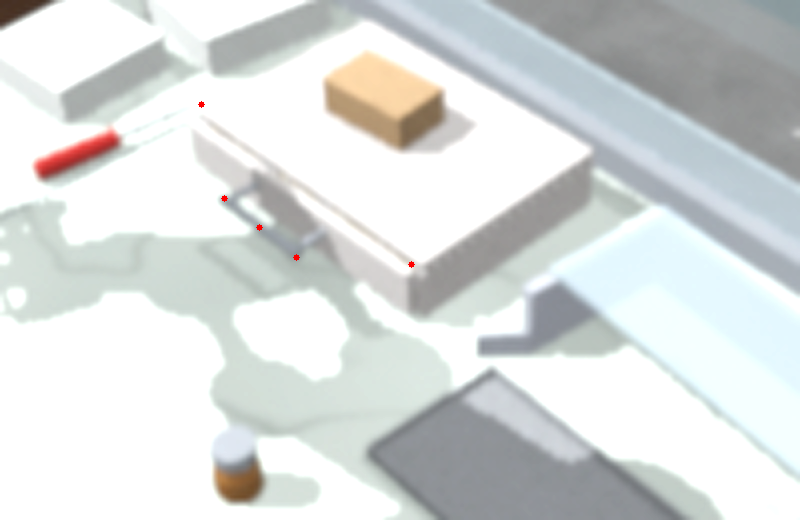

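The projected handle points land on the bar, so the handle position is right. I'll repeat the approach and take a picture just before closing.

```bash
python3 - <<'E'
from h import *
a=np.radians(2.2); R=down(a)
ctrl.command_gripper(.36)
print(ctrl.current_grip_width())
ctrl.goto([.562,.221,.15],R)
print(ctrl.move_l([.562,.221,.032],.12), ctrl.current_tool_pos(),ctrl.current_eef_rot().round(3).tolist(),ctrl.current_grip_width())
i=ctrl.read_camera('side'); j=ctrl.read_camera('top')
f=lambda i:cv2.convertScaleAbs(cv2.resize(i,(400,400),interpolation=cv2.INTER_CUBIC),alpha=1.3)
cv2.imwrite('pics/g1.png',np.hstack([f(i[120:220,164:264]),f(j[130:230,140:240])]))
E
```

```text
0.35605029609744393
False [0.56247952 0.22118542 0.03267741] [[-0.038, 0.999, 0.001], [0.999, 0.038, 0.0], [0.0, 0.001, -1.0]] 0.35816873780606523
```

View pics/g1.png

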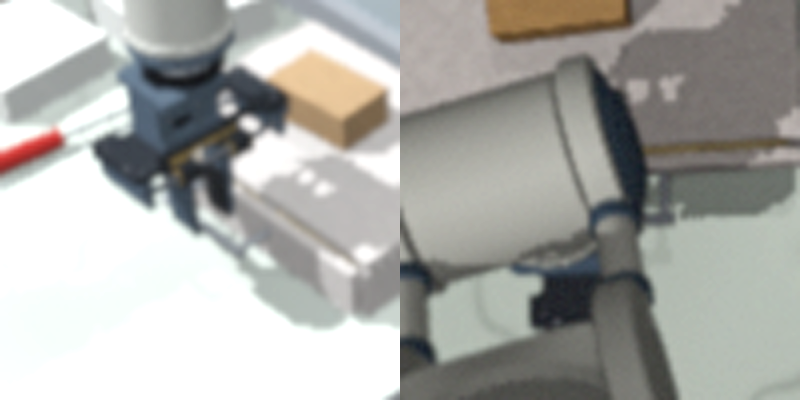

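The fingers appear to straddle the bar correctly. Closing while watching the width.

```bash
python3 - <<'E'
from h import *
for o in (.25,.15,.1,.05,0):
    ctrl.command_gripper(o); print(o,ctrl.current_grip_width()*91,ctrl.current_grasp_force(),ctrl.current_contact_force().round(1),ctrl.current_tool_pos().round(4))
i=ctrl.read_camera('side')
cv2.imwrite('pics/g2.png',cv2.resize(i[140:215,180:280],(800,600),interpolation=cv2.INTER_CUBIC))
E
```

```text
0.25 22.888320298554092 0.0 [-0.3 -0.1 -0.6] [0.562  0.221  0.0321]
0.15 13.237681769229617 0.0 [-0.2 -0.1 -0.4] [0.562 0.221 0.032]
0.1 8.974751289513597 0.0 [ 0.1 -0.4 -1.2] [0.562 0.221 0.032]
0.05 4.368012922336792 0.0 [-0.5  0.7 -0.4] [0.562 0.221 0.032]
0 0.4570681960498275 0.0 [-0.1 -0.3 -0.1] [0.562 0.221 0.032]
```

View pics/g2.png

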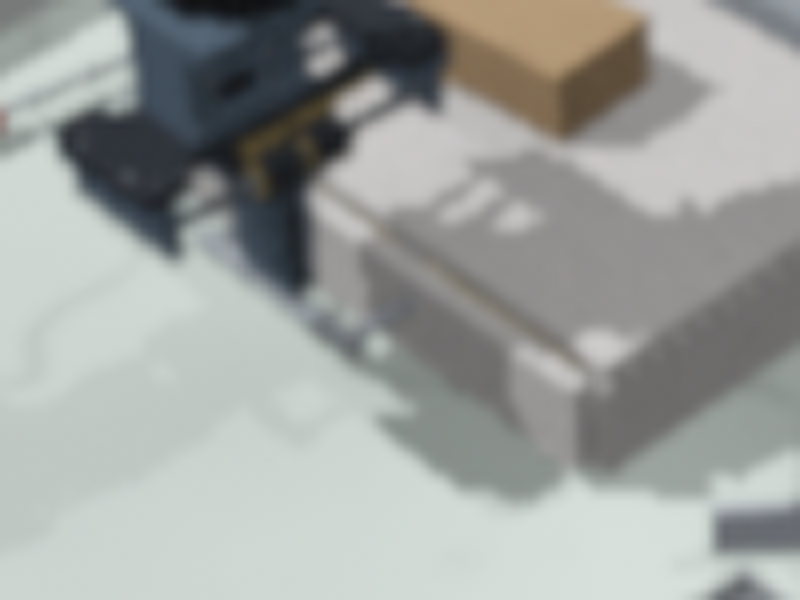

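The closed fingertips appear to end at about z≈0.05–0.055, near crop (275,290), rather than at the reported 0.032. That suggests a height offset. I'll measure it by touching down on the bar.

```bash
python3 - <<'E'
from h import *
p=ctrl.current_tool_pos()
print(ctrl.move_l(p+[0,0,-.03],.02,contact_N=5), ctrl.current_tool_pos(),ctrl.current_contact_force())
i=ctrl.read_camera('side')
cv2.imwrite('pics/g3.png',cv2.resize(i[140:215,180:280],(800,600),interpolation=cv2.INTER_CUBIC))
E
```

```text
True [0.56229712 0.22104872 0.02944901] [-0.12883227  0.03869817  7.10189192]
```

View pics/g3.png

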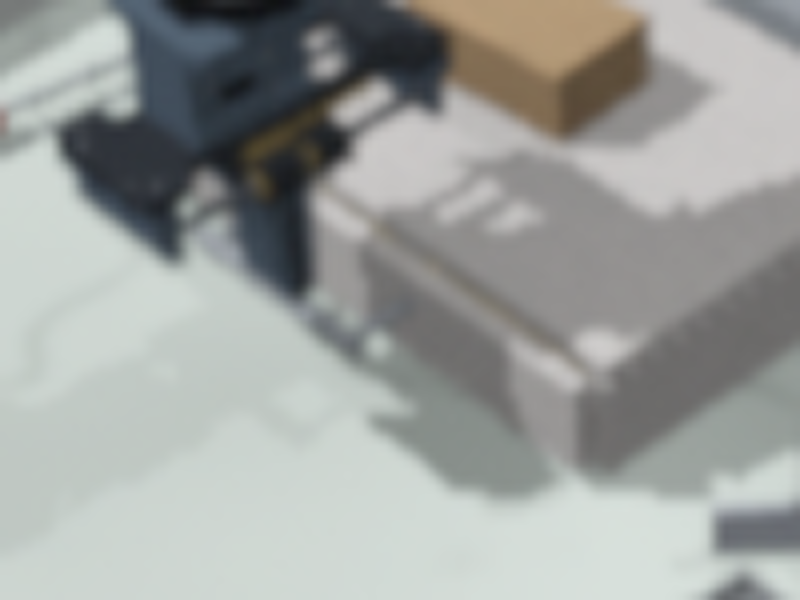

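The fingers touch the bar's top (true 0.056) at a reported z of 0.0295. The real tips are therefore about 26 mm higher than reported, and I'll apply that offset to every height.

```bash
cat >> h.py <<'E'
DZ=-0.0265  # reported TCP z = true tip z + DZ
E
python3 - <<'E'
from h import *
a=np.radians(2.2); u=np.array([-np.cos(a),-np.sin(a),0])
p=ctrl.current_tool_pos(); ctrl.move_l(p+[0,0,.05],.15); ctrl.command_gripper(.36)
print(ctrl.move_l([.562,.221,.034+DZ],.1,contact_N=8), ctrl.current_tool_pos())
ctrl.command_gripper(0); print('grip',ctrl.current_grip_width()*91,ctrl.current_grasp_force())
if ctrl.current_grip_width()*91>8:
    p=ctrl.current_tool_pos()
    h=ctrl.move_l(p+u*.185,.07,contact_N=20); q=ctrl.current_tool_pos()
    print(h,p,q,np.linalg.norm(q-p),ctrl.current_grip_width()*91,ctrl.current_contact_force()); ctrl.sleep(.3)
    ctrl.command_gripper(.36); ctrl.move_l(ctrl.current_tool_pos()+[0,0,.12],.2)
    ctrl.movej(Q0)
    for n in('top','side'): cv2.imwrite(f'pics/{n}2.png',ctrl.read_camera(n))
    i=cv2.imread('pics/top2.png')[92:242,122:272]
    cv2.imwrite('pics/top2c.png',cv2.convertScaleAbs(cv2.resize(i,None,fx=4,fy=4,interpolation=cv2.INTER_CUBIC),alpha=1.3))
print(ctrl.current_t())
E
```

```text
False [0.56236813 0.22110571 0.00797707]
grip 11.440173993693339 29.999695122241974
True [0.56211501 0.22106619 0.00785155] [0.39868726 0.21443915 0.00776918] 0.1635620791584991 11.341518266664515 [ 3.13480293 -2.94263093  0.48857865]
24.2917
```

View pics/top2c.png

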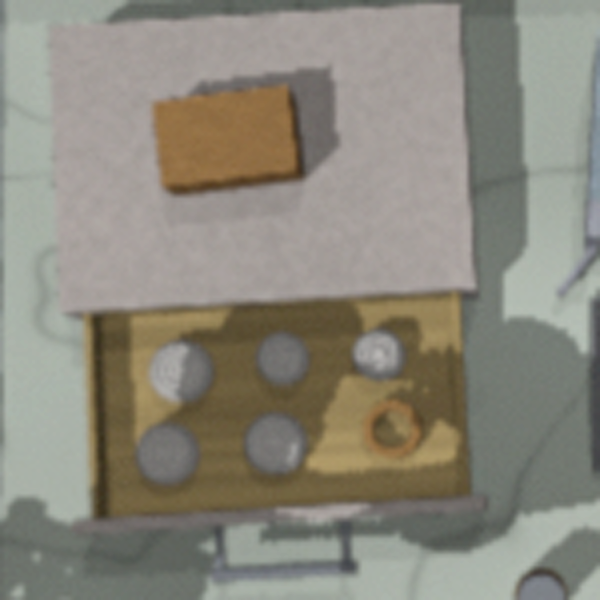

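The drawer is out at its stop with 5 rosettes. In crop coordinates the 52 mm ones are at (182,372), (168,455) and (275,443), the 44 mm ones at (283,358) and (378,355), and the tape at (392,430).

```bash
cat >> h.py <<'E'
def find(img,poly,z,smax,vmin,amin=70,amax=400):
    """low-saturation blobs inside world polygon (at height z): list of (x,y,diam_mm)"""
    roi=np.zeros(img.shape[:2],np.uint8); cv2.fillPoly(roi,[proj('top',[[x,y,z] for x,y in poly]).round().astype(np.int32)],255)
    h=cv2.cvtColor(cv2.GaussianBlur(img,(3,3),0),cv2.COLOR_BGR2HSV)
    m=((h[...,1]<smax)&(h[...,2]>vmin)&(roi>0)).astype(np.uint8)
    m=cv2.morphologyEx(m,cv2.MORPH_OPEN,np.ones((3,3),np.uint8))
    n,l,s,c=cv2.connectedComponentsWithStats(m); out=[]
    for i in range(1,n):
        if amin<s[i,4]<amax:
            ct=cv2.findContours((l==i).astype(np.uint8),cv2.RETR_EXTERNAL,cv2.CHAIN_APPROX_NONE)[0][0]
            (u,v),r=cv2.minEnclosingCircle(ct); A=s[i,4]
            e=cv2.convexHull(ct); M=cv2.moments(e); c2=np.array([M['m10']/M['m00'],M['m01']/M['m00']])
            p=onplane('top',[c2],z)[0]; out.append((p[0],p[1],1000*2*np.sqrt(A/np.pi)/371*(1.281-z),1000*2*r/371*(1.281-z)))
    return np.array(out)
UP=np.array([.74,.2281]); ua=np.radians(2.2)
def uw(l): # unit local xy -> world
    c,s=np.cos(ua),np.sin(ua); return UP+np.array(l)@np.array([[c,s],[-s,c]])
DRW=uw([[-.285,-.145],[-.285,.145],[-.125,.145],[-.125,-.145]])
E
python3 - <<'E'
from h import *
img=cv2.imread('pics/top2.png'); h=cv2.cvtColor(img,cv2.COLOR_BGR2HSV)
for c in [(182,372),(283,358),(378,355),(168,455),(275,443),(392,430),(230,400),(120,400),(420,470)]:
    x,y=(int(c[0]/4+122),int(c[1]/4+92)); print(c,h[y,x])
for s in (50,70,90): print(s,find(img,DRW,.038,s,50).round(3))
c=(np.array([[182,372],[283,358],[378,355],[168,455],[275,443],[392,430],[287,570]])+.5)/4-.5+[122,92]
print(onplane('top',c,.038).round(3))
E
```

```text
(182, 372) [ 20   7 108]
(283, 358) [30  9 89]
(378, 355) [ 10   5 142]
(168, 455) [30  6 92]
(275, 443) [30  8 97]
(392, 430) [ 21 111  92]
(230, 400) [ 20 115  80]
(120, 400) [ 21 109  84]
(420, 470) [ 19 108  92]
50 [[ 0.576  0.217 43.105 42.71 ]
 [ 0.578  0.137 42.268 42.527]
 [ 0.567  0.302 51.698 51.535]
 [ 0.506  0.224 50.721 50.605]
 [ 0.498  0.313 51.282 51.31 ]]
70 [[ 0.576  0.217 46.302 46.593]
 [ 0.579  0.136 46.147 46.048]
 [ 0.567  0.302 55.562 55.374]
 [ 0.505  0.223 54.524 54.212]
 [ 0.498  0.313 53.465 53.524]]
90 [[ 0.576  0.217 50.58  50.37 ]
 [ 0.578  0.137 49.725 50.264]
 [ 0.567  0.303 59.175 60.411]
 [ 0.506  0.223 58.323 58.273]
 [ 0.498  0.313 58.323 58.619]]
[[0.566 0.301 0.038]
 [0.576 0.216 0.038]
 [0.578 0.137 0.038]
 [0.497 0.313 0.038]
 [0.505 0.223 0.038]
 [0.515 0.125 0.038]
 [0.4   0.214 0.038]]
```

Measured diameters of 43 and 51 mm match the stated sizes. Picking the first rosette, checking the grip width before and after transit.

```bash
cat >> h.py <<'E'
TC=np.array([.5551,-.1947]); ta=np.radians(-1.)
SL=[(.033,-.095),(.033,.095),(-.033,-.095),(-.033,.095),(0,0)]
def tw(l): c,s=np.cos(ta),np.sin(ta); return TC+np.array(l)@np.array([[c,s],[-s,c]])
RD,RT=down(ua+np.pi/2),down(ta+np.pi/2)
W=lambda: ctrl.current_grip_width()*91
def P3(xy,z): return [xy[0],xy[1],z+DZ]
def cycle(r,slot,first=False):
    d=52 if r[2]>47 else 44
    ctrl.command_gripper((d+15)/91)
    if first: ctrl.goto(P3(r,.15),RD)
    else: ctrl.move_l(P3(r,.13),.3,ori=RD)
    ctrl.move_l(P3(r,.05),.2)
    c=ctrl.move_l(P3(r,.025),.06,contact_N=10); z=ctrl.current_tool_pos()[2]-DZ
    if c and z>.030: print('contact high',z); return False
    ctrl.command_gripper(0); w=W(); print('pick',r[:2].round(3),d,'w',round(w,1),'z',round(z,4),ctrl.current_grasp_force().round(1))
    if abs(w-d)>6: return False
    ctrl.move_l(P3(r,.12),.2); t=tw(SL[slot])
    if abs(W()-w)>3: print('lost',W()); return False
    ctrl.move_l(P3(t,.12),.25,ori=RT)
    if abs(W()-w)>3: print('lost',W()); return False
    ctrl.move_l(P3(t,.04),.2); c=ctrl.move_l(P3(t,.0115),.05,contact_N=8); print('place',slot,c,(ctrl.current_tool_pos()[2]-DZ).round(4),round(W(),1))
    if abs(W()-w)>3: print('lost'); return False
    ctrl.command_gripper((d+13)/91); ctrl.move_l(P3(t,.13),.25)
    return True
E
python3 - <<'E'
from h import *
img=ctrl.read_camera('top'); f=find(img,DRW,.038,50,50); f=f[np.argsort(f[:,1])]; print(len(f))
print(cycle(f[0],0,True),ctrl.current_t())
for n in('top','side'): cv2.imwrite(f'pics/{n}3.png',ctrl.read_camera(n))
print(find(cv2.imread('pics/top3.png'),DRW,.038,50,50).round(3))
E
```

```text
5Traceback (most recent call last):
  File "<stdin>", line 3, in <module>
  File "h.py", line 51, in cycle
    ctrl.command_gripper(0); w=W(); print('pick',r[:2].round(3),d,'w',round(w,1),'z',round(z,4),ctrl.current_grasp_force().round(1))
                                                                                                ^^^^^^^^^^^^^^^^^^^^^^^^^^^^^^^^
AttributeError: 'float' object has no attribute 'round'
```

```bash
python3 - <<'E'
s=open('h.py').read()
s=s.replace(",ctrl.current_grasp_force().round(1))",",ctrl.current_grasp_force())").replace("    if abs(w-d)>6: return False\n","    if abs(w-d)>6: return False\n    return deliver(r,d,w,slot)\ndef deliver(r,d,w,slot):\n")
open('h.py','w').write(s)
E
python3 - <<'E'
from h import *
p=ctrl.current_tool_pos(); w=W(); print(p,w,ctrl.current_grasp_force())
if abs(w-44)<6:
    print(deliver(p,44,w,0),ctrl.current_t())
    for n in('top','side'): cv2.imwrite(f'pics/{n}3.png',ctrl.read_camera(n))
    print(find(cv2.imread('pics/top3.png'),DRW,.038,50,50).round(3))
E
```

```text
[ 0.57815267  0.1366648  -0.00125871] 42.52719396563652 30.000458439462818
place 0 True 0.0112 42.8
True 33.3583
[[ 0.576  0.217 43.926 43.784]
 [ 0.567  0.303 51.974 52.25 ]
 [ 0.505  0.224 52.111 52.572]
 [ 0.497  0.314 52.927 52.849]]
```

View pics/side3.png

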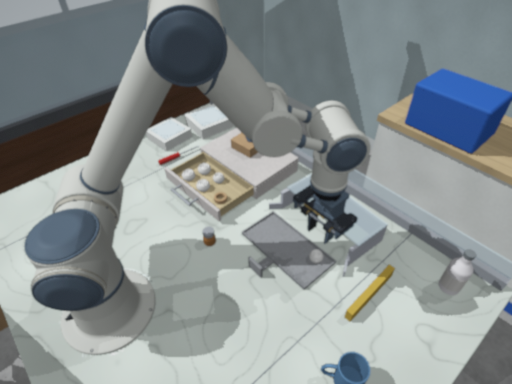

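The side view shows the first rosette lying on the tray at px (316,257), with the other four still in the drawer. Continuing with the rest, re-detecting before each pick.

```bash
python3 - <<'E'
from h import *
for k in range(1,5):
    f=find(ctrl.read_camera('top'),DRW,.038,50,50); print(len(f),f[:,:3].round(3).tolist())
    if len(f)!=5-k: break
    f=f[np.argsort(f[:,1])]
    ok=cycle(f[0],k); print(ok,ctrl.current_t())
    if not ok: break
ctrl.move_l(ctrl.current_tool_pos()*[1,1,0]+[0,0,.16],.2)
if ok and k==4: ctrl.movej(Q0)
j=ctrl.read_camera('top'); i=ctrl.read_camera('side'); cv2.imwrite('pics/top4.png',j)
f=lambda i:cv2.convertScaleAbs(cv2.resize(i,(400,400),interpolation=cv2.INTER_CUBIC),alpha=1.3)
cv2.imwrite('pics/p4.png',np.hstack([f(i[200:320,230:350]),f(j[130:260,250:380])])); print(ctrl.current_t())
E
```

```text
4 [[0.576, 0.217, 44.25], [0.567, 0.303, 51.974], [0.505, 0.223, 52.657], [0.497, 0.314, 52.927]]
pick [0.576 0.217] 44 w 42.6 z 0.0248 30.000447467900813
place 1 True 0.0112 42.8
True 41.35
3 [[0.567, 0.303, 51.974], [0.505, 0.223, 52.385], [0.497, 0.314, 52.927]]
pick [0.505 0.223] 52 w 50.7 z 0.0248 30.000458182767034
place 2 True 0.0112 50.6
True 49.5833
2 [[0.567, 0.303, 51.974], [0.497, 0.314, 53.062]]
pick [0.567 0.303] 52 w 50.2 z 0.0248 30.000493749976158
place 3 True 0.0111 50.6
True 58.1167
1 [[0.497, 0.314, 53.062]]
pick [0.497 0.314] 52 w 50.8 z 0.0248 30.000466047786176
place 4 True 0.0112 50.5
True 66.4833
70.0583
```

View pics/p4.png

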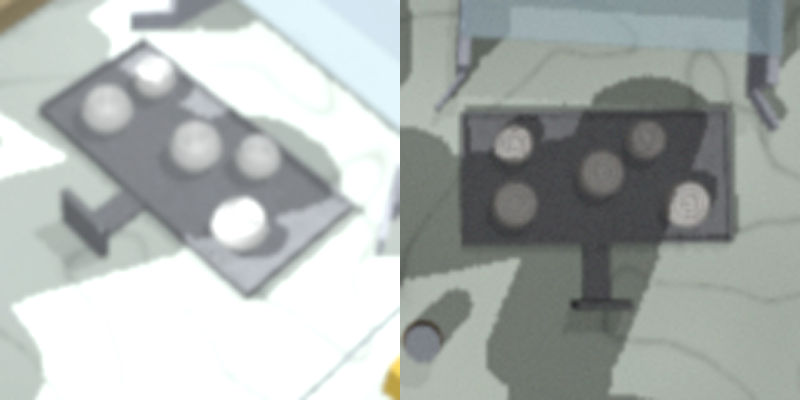

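All five rosettes lie on the tray. One had been knocked about 45 mm, to crop (647,138), but it still lies inside the rim. Next I take the grip with fingers across its 60 mm width, which keeps the gripper body clear of the glass, then align and slide.

```bash
python3 - <<'E'
from h import *
q=lambda c:onplane('top',(np.array(c,float)-[400,0]+.5)*.325-.5+[250,130],0)
g=onplane('top',(np.array([[572,304],[631,304]],float)-[400,0]+.5)*.325-.5+[250,130],.05); t=onplane('top',(np.array([[461,106],[730,105],[733,240],[463,243]],float)-[400,0]+.5)*.325-.5+[250,130],.014)
print('grip',g.mean(0),'tray',t.mean(0)); G=g.mean(0)[:2]
yaw=np.radians(-.8); S=np.array([.7403,-.2158]); sa=np.radians(-4.1)
x=np.array([np.cos(sa),np.sin(sa)])
R=down(yaw+np.pi/2); Rs=down(sa+np.pi/2)
G=(G+np.array([.4135,-.1895]))/2; print(G)
ctrl.command_gripper(78/91); ctrl.goto(P3(G,.16),R)
print(ctrl.move_l(P3(G,.023),.12,contact_N=8),ctrl.current_tool_pos())
ctrl.command_gripper(0); print('w',W(),ctrl.current_grasp_force(),ctrl.current_tool_pos())
if abs(W()-60)<6:
    T=lambda l:P3(S+(l-.14)*x,.023)
    print(ctrl.move_l(T(-.178),.04,ori=Rs,contact_N=20),ctrl.current_contact_force(),ctrl.current_t())
    print(ctrl.move_l(T(-.10),.05,contact_N=20),ctrl.current_contact_force(),W())
    cv2.imwrite('pics/top5.png',ctrl.read_camera('top')); i=ctrl.read_camera('side')
    cv2.imwrite('pics/side5c.png',cv2.resize(i[180:330,230:430],(800,600),interpolation=cv2.INTER_CUBIC)); print(ctrl.current_tool_pos(),ctrl.current_t())
E
```

```text
grip [ 0.41307242 -0.18941923  0.05      ] tray [ 0.55575555 -0.19388401  0.014     ]
[ 0.41328621 -0.18945961]
False [ 0.41359393 -0.18960314 -0.00305275]
w 59.974614251365736 30.001320540905 [ 0.41353128 -0.18966097 -0.00316234]
False [-1.10804215  2.68601153  9.14177036] 75.4667
True [-0.88760688  0.29172434  8.30993826] 59.75845324143331
[ 0.42305754 -0.19251853 -0.00324279] 75.9
```

View pics/side5c.png

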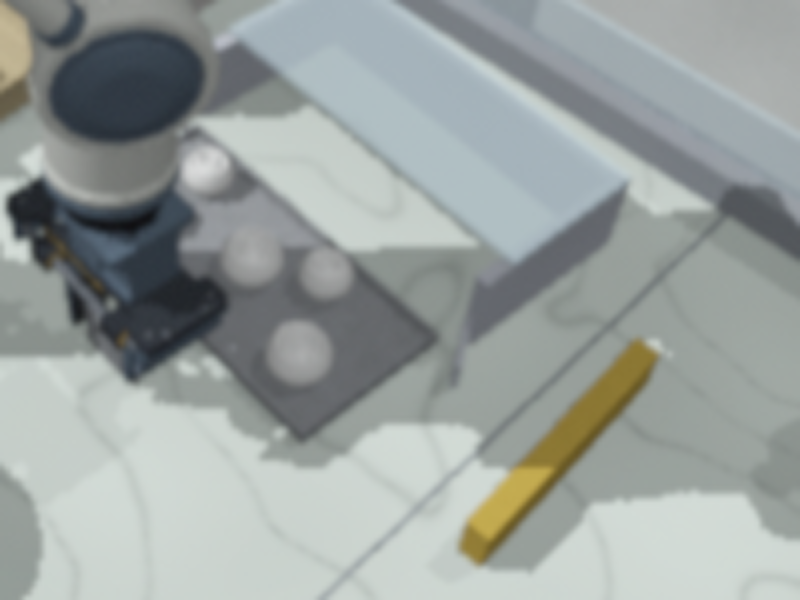

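The view shows the tray inside the guides and just in front of the glass, all rosettes flat, with no visible contact with the guide. The stop looks like a starting transient, as the force is back to about 1 N in x and y. Continuing with force checks.

```bash
python3 - <<'E'
from h import *
S=np.array([.7403,-.2158]); sa=np.radians(-4.1); x=np.array([np.cos(sa),np.sin(sa)]); z=ctrl.current_tool_pos()[2]
loc=lambda: (ctrl.current_tool_pos()[:2]-S)@np.c_[x,[-x[1],x[0]]]+[.14,0]
for l in (-.14,-.08,-.03,.006):
    p=S+(l-.14)*x
    for k in range(3):
        c=ctrl.move_l([p[0],p[1],z],.04,contact_N=30); print(l,c,loc().round(4),ctrl.current_contact_force().round(1),round(W(),1),ctrl.current_t())
        if not c or abs(l-loc()[0])<.012: break
    if c and abs(l-loc()[0])>.012: break
i=ctrl.read_camera('side'); j=ctrl.read_camera('top'); cv2.imwrite('pics/top6.png',j)
f=lambda i:cv2.resize(i,(400,400),interpolation=cv2.INTER_CUBIC)
cv2.imwrite('pics/p6.png',np.hstack([f(i[160:300,250:390]),f(j[80:220,250:390])]))
E
```

```text
-0.14 False [-0.1412  0.0005] [-5.9  1.4  5.4] 59.7 77.0083
-0.08 False [-0.0817  0.0005] [-8.7  0.9  8.4] 59.8 78.6583
-0.03 False [-0.0315  0.0004] [-8.   0.9  7.9] 59.6 80.0583
0.006 False [0.0015 0.0008] [-23.1   2.   19.4] 59.9 81.1083
```

View pics/p6.png

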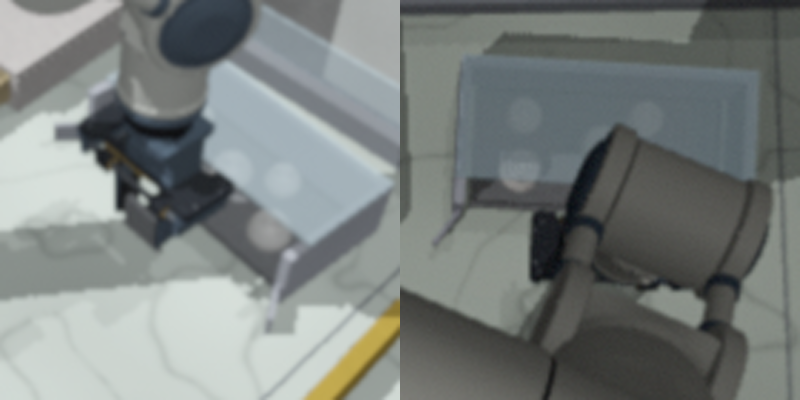

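The tray is under the glass with rosettes flat, and the x force rose to 23 N as it met the back wall. Releasing it and shutting the drawer.

```bash
python3 - <<'E'
from h import *
ctrl.sleep(.3); ctrl.command_gripper(78/91); p=ctrl.current_tool_pos()
ctrl.move_l([p[0],p[1],.16+DZ],.15)
ctrl.command_gripper(.36)
H=np.array([.399,.2145]); u=np.array([np.cos(ua),np.sin(ua)])
ctrl.goto(P3([.42,-.12],.2),down(ua))
ctrl.goto(P3(H,.16),down(ua)); print(ctrl.current_t())
print(ctrl.move_l(P3(H,.034),.1,contact_N=8),ctrl.current_tool_pos())
ctrl.command_gripper(0); print('w',W())
if abs(W()-12)<4:
    p=ctrl.current_tool_pos(); e=p+.18*np.r_[u,0]
    c=ctrl.move_l(e,.06,contact_N=20); q=ctrl.current_tool_pos(); print(c,np.linalg.norm(q-p),q,ctrl.current_contact_force(),W())
    ctrl.sleep(.3); ctrl.command_gripper(.36); ctrl.move_l(ctrl.current_tool_pos()+[0,0,.13],.2); ctrl.movej(Q0)
i=ctrl.read_camera('side'); j=ctrl.read_camera('top'); cv2.imwrite('pics/top7.png',j); cv2.imwrite('pics/side7.png',i); print(ctrl.current_t())
cv2.imwrite('pics/t7c.png',cv2.convertScaleAbs(cv2.resize(j[82:252,122:388],None,fx=3,fy=3,interpolation=cv2.INTER_CUBIC),alpha=1.5))
E
```

```text
86.525
False [0.39929882 0.21461807 0.00791844]
w 10.68776738183098
True 0.16951203504688533 [0.5684271  0.22196976 0.00767753] [-2.73357926  1.67474468  9.27367413] 11.058746757476303
94.5583
```

View pics/t7c.png

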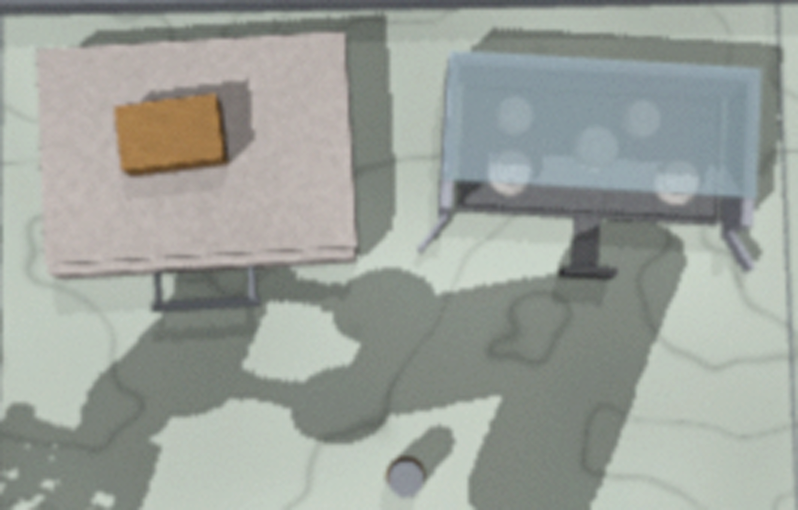

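The drawer is shut, with no gap at its front. The tray is home and square: rear edge (455,205)–(715,222), grip (588,271), all five rosettes seen through the glass, bystanders unmoved. A numeric check follows before handing in.

```bash
python3 - <<'E'
from h import *
P=lambda c,z: onplane('top',(np.array(c,float)+.5)/3-.5+[122,82],z)[:,:2]
S=np.array([.7403,-.2158]); sa=np.radians(-4.1); M=np.array([[np.cos(sa),-np.sin(sa)],[np.sin(sa),np.cos(sa)]])
g=(P([(562,272),(616,271)],.05).mean(0)-S)@M; e=(P([(455,205),(715,222)],.014)-S)@M
print('tray by grip',g+[.14,0],'rear edge',e); print('handle',P([(153,306),(257,303)],.052).mean(0))
if g[0]+.14>-.007 and abs(g[1])<.01: print(ctrl.sign_off(),ctrl.current_t())
E
```

```text
tray by grip [-0.00164101  0.00163475] rear edge [[-0.06945815  0.15237783]
 [-0.07247059 -0.14567067]]
handle [0.56861251 0.22200621]
the job is handed in; nothing more can be done
the job is handed in; nothing more can be done
```

The job is handed in: all five rosettes lie flat on the tray, the tray is home under the glass (about 2 mm off by the camera), and the drawer is shut with the tape left inside; no result came back from the judging.

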